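# Set out the spacer sleeves by height on the layout rail

### The arm

A 7-joint arm with a two-finger parallel gripper is mounted at the origin on a cart in front of the work surface, level with it; the furniture and walls round the work are solid. World frame = base frame: x ahead of the robot, y to its left, z up, the work surface at z = 0. Lengths are in m, angles in rad, forces in N, time in s.
With the tool pointing down it reaches from about 0.35 to 0.9 m from the base axis. Payload 8.1 kg.
Tool frame: the origin (TCP) lies midway between the tips of the shut fingers; the grasp point (between the pads) lies 19 mm behind it; z points along the fingers, y is the line along which they close (so a half turn about z gives the same grasp; the last joint's range is limited). The gripper opens to 92 mm and grips with 3 to 60 N. Pads are 19 mm wide; open, the fingers measure 130 mm over their backs; the gripper's body (75 mm by 190 mm) begins 47 mm behind the grasp point.
Start: joints at [-1.447, 0.434, 0.025, 1.573, -0.012, 1.134, -0.075], TCP at [0.141, 0.609, 0.227] pointing down, gripper open.
Joint ranges: [-2.62, 2.62], [-0.44, 2.09], [-1.27, 1.32], [0.08, 2.57], [-1.32, 4.46], [0.12, 2], [-2.74, 2.74]. Speed limits (rad/s): [2.22, 2.22, 3.01, 3.01, 3.14, 3.14, 3.14].

### API

Orientations are given as a rotation vector (axis times angle).
In Python, from cell import arm gives the robot as it stands.
- The arm moves only by the tool carry_out, never from a script. Its arguments are lists of equal length, an entry for each row: "claw": the finger opening in cm, from 0 to 9.18; "delta_pos": the shift along the tool's x, y, z in cm, a list of three; "angular": the turn, a rotation vector about the tool's x, y, z in rad, a list of three. In form: {"claw": [claw, ...], "delta_pos": [[dx, dy, dz], ...], "angular": [[ax, ay, az], ...]}. A call has 1 to 20 rows; each row shifts and turns the commanded pose from where the row before left it, along the tool's axes as they then stand; what a row does not reach is not made up. A row lasts 1/10 s, in which the tool goes at most 50 mm and 8.59 degrees, less where a joint would pass 70% of its speed; a pose out of reach is approached as far as the arm can. A call with a gripper value outside its range is refused whole. The fingers move at their own pace and stop on an object; "force" is the grip in N (left out, the last holds). Time passes only in rows, so rows that do not move let the fingers close. It gives the time, the measured TCP pose, the force, the opening and the grip force at its end, in the units of the state.
- arm.observe(): the state, without advancing time (a new reading comes with each control period).
- arm.get_image(name): name is "scene" or "top" or "wrist"; returns a dict with "frame" (384x512x3 uint8, red, green, blue), "mtx" (3x3 intrinsics, pixels), "dist" ([k1, k2, p1, p2, k3] as OpenCV has them; the pictures are not rectified), "T" (4x4, takes a point from camera to world coordinates). Camera axes: x right, y down, z forward; pixel columns grow to the right and rows downward; lengths in m; the calibration is good to about 2 mm. A picture is of the moment at which its call begins. There is no depth.
- arm.sign_off(): hands the job in; it is judged then, once.
Trained networks look in a picture, given as the dict that the camera call returned (one of the last four; its "shot" number tells which), for a name from the list of things; names that differ only in an ending like _2 or _b are one class to them, and where a whole thing is asked for, a point or a joint stands for the part that bears it (a point fixed in the world has none). Each returns a list of dicts, best first, with "conf" (0 to 1); they miss things now and then, are a little off and sometimes report something else, mostly with a low value. They report only what shows in the picture. A call takes as long as a camera call.
- arm.look_for(label, picture): "centre" ([column, row] as shares, 0 to 1, of the picture: columns of its width, rows of its height, amid what is visible of it).
- arm.trace(label, picture): "region" (384x512 bool, what is visible of it) and "centre" ([column, row] as shares, 0 to 1, of the picture: columns of its width, rows of its height, amid what is visible of it).
- arm.place_of(label, picture): "centre" ([column, row] as shares, 0 to 1, of the picture: columns of its width, rows of its height: a listed point, or the origin of a listed thing).
The state is a dict: "clock": time; "joints": joint angles; "dq": joint speeds; "joint_efforts": joint torques, N m; "position": TCP position; "ee_rot": TCP orientation; "force": force on the tool from outside, world axes, zero at the start; "ft_torque": the same for the moment, N m; "width": opening from 0.0 (shut) to 1.0 (fully open); "gripper_force": force on a finger pad.
Only numpy, scipy, OpenCV 4.12 (cv2) and the standard library are available. Lean on these libraries where they do the work, as an engineer would, in place of code of your own. Each camera call takes 0.05 s, during which the arm holds its last target. There are 200 camera calls.

### The job

Set the four plain grey spacer sleeves that stand on the bench in front of the rail out for the shaft build: stand them upright on the four round pads of the rail, one centred on each pad, in order of height, the tallest on the pad next to the upright end stop and the shortest at the far end. Leave the yellow flange yoke among them where it stands.

Things in the scene. Friction and masses are not known exactly. Their poses are not given: they have to be found in the camera images.
- sleeve_72: plain dark grey steel spacer sleeve (thick-wall tube) standing on end, outside diameter 38 mm, bore 28 mm, 72 mm high; the tallest of the four. Origin at the centre of its lower end, z along its axis, up. Starts upright on the bench between robot and rail; take it across its 38 mm diameter.
- sleeve_56: plain dark grey steel spacer sleeve (thick-wall tube) standing on end, outside diameter 38 mm, bore 28 mm, 56 mm high; the second tallest of the four. Origin at the centre of its lower end, z along its axis, up. Starts upright on the bench between robot and rail; take it across its 38 mm diameter.
- sleeve_40: plain dark grey steel spacer sleeve (thick-wall tube) standing on end, outside diameter 38 mm, bore 28 mm, 40 mm high; the second shortest of the four. Origin at the centre of its lower end, z along its axis, up. Starts upright on the bench between robot and rail; take it across its 38 mm diameter.
- sleeve_24: plain dark grey steel spacer sleeve (thick-wall tube) standing on end, outside diameter 38 mm, bore 28 mm, 24 mm high; the shortest of the four. Origin at the centre of its lower end, z along its axis, up. Starts upright on the bench between robot and rail; take it across its 38 mm diameter.
- pad_a: round steel pad, 52 mm diameter, 6 mm thick, with scribed ring and centre dot, fixed on the low aluminium rail (70 mm wide, 404 mm long, 8 mm high). Origin at the centre of its underside, 8 mm above the bench; its top is 14 mm above the bench. Four alike in a straight row along the rail, 75 mm apart; the letters say nothing about their order.
- pad_b: round steel pad, 52 mm diameter, 6 mm thick, with scribed ring and centre dot, fixed on the low aluminium rail (70 mm wide, 404 mm long, 8 mm high). Origin at the centre of its underside, 8 mm above the bench; its top is 14 mm above the bench. Four alike in a straight row along the rail, 75 mm apart; the letters say nothing about their order.
- pad_c: round steel pad, 52 mm diameter, 6 mm thick, with scribed ring and centre dot, fixed on the low aluminium rail (70 mm wide, 404 mm long, 8 mm high). Origin at the centre of its underside, 8 mm above the bench; its top is 14 mm above the bench. Four alike in a straight row along the rail, 75 mm apart; the letters say nothing about their order.
- pad_d: round steel pad, 52 mm diameter, 6 mm thick, with scribed ring and centre dot, fixed on the low aluminium rail (70 mm wide, 404 mm long, 8 mm high). Origin at the centre of its underside, 8 mm above the bench; its top is 14 mm above the bench. Four alike in a straight row along the rail, 75 mm apart; the letters say nothing about their order.
- end_stop: dark steel upright block, 44 mm across the rail, 14 mm thick, 61 mm tall (foot 50 x 26 x 10 mm), fixed at one end of the rail, either end, in line with the pads, 67.5 mm from the nearest pad's centre; the other end has only a flat 4 mm strip. Origin at the centre of its underside, 8 mm above the bench; y runs along the rail, x across it.
- flange_yoke: yellow and grey flange yoke with its cross, 96 x 94 x 84 mm, standing on its round flange among the sleeves. Origin at the centre of its underside. It is to stay where it is.

How it is judged:
At the end, for the whole second after the job is handed in: Each sleeve stands upright (within 0.1 rad) and at rest on its own pad, its axis within 10 mm of the pad's centre both along and across the rail, its lower end at the pad's top within 4 mm; counted from the end stop the heights are 72, 56, 40, 24 mm (x of sleeve_72 in the frame of end_stop between -0.01 and 0.01 m and horizontal distance between sleeve_72 and end_stop between 0.0575 and 0.0775 m and height (world z) of sleeve_72 between 0.01 and 0.018 m and angle between each of sleeve_72, sleeve_56, sleeve_40, sleeve_24's own z axis and vertical below 0.1 rad and linear speed of each of sleeve_72, sleeve_56, sleeve_40, sleeve_24 below 0.02 m/s and x of sleeve_56 in the frame of end_stop between -0.01 and 0.01 m and horizontal distance between sleeve_56 and end_stop between 0.1325 and 0.1525 m and height (world z) of sleeve_56 between 0.01 and 0.018 m and x of sleeve_40 in the frame of end_stop between -0.01 and 0.01 m and horizontal distance between sleeve_40 and end_stop between 0.2075 and 0.2275 m and height (world z) of sleeve_40 between 0.01 and 0.018 m and x of sleeve_24 in the frame of end_stop between -0.01 and 0.01 m and horizontal distance between sleeve_24 and end_stop between 0.2825 and 0.3025 m and height (world z) of sleeve_24 between 0.01 and 0.018 m); the robot touches nothing.
It fails at once if the flange yoke is shifted by more than 20 mm (distance of flange_yoke from where it was at the start of the episode above 0.02 m).
It also fails if it takes over 123 s, if anything falls off the work surface, if the arm or the gripper's body presses on something with over 40 N, if the wrist force passes 120 N, or if a joint passes its speed limit or range.

## Working session

There is one attempt and no reset: what is moved stays moved. The work goes in short steps, Python scripts to look and compute and a tool call to move; the robot and the scene stay as the last step left them, time stands still between calls to the robot, and variables do not carry over. Pictures are saved under pics/ and viewed, at most 14 in all, crops included, and the job is handed in when it is done.

Besides the shell and the picture viewer there is one more tool, called after ">>>" by a JSON object that holds its "fn" and its "kwargs", one argument or row to a line. carry_out: Moves the arm, as the interface text tells. Its arguments: {"type":"object","properties":{"claw":{"type":"array","items":{"type":"number"}},"delta_pos":{"type":"array","items":{"type":"array","items":{"type":"number"}}},"angular":{"type":"array","items":{"type":"array","items":{"type":"number"}}},"force":{"type":"number"}},"required":["claw","delta_pos","angular"]}

```bash
mkdir -p pics; ls
cat > h.py <<'E'
import numpy as np, cv2
from cell import arm
def save(p,n): cv2.imwrite(f'pics/{n}.png',cv2.cvtColor(p['frame'],cv2.COLOR_RGB2BGR))
def ray(p,px):
    u=cv2.undistortPoints(np.array([[px]],float),p['mtx'],np.array(p['dist'],float))[0,0]
    T=np.array(p['T']); return T[:3,3],T[:3,:3]@np.array([u[0],u[1],1.])
def atz(p,px,z):
    o,d=ray(p,px); return o+d*(z-o[2])/d[2]
def proj(p,X):
    Ti=np.linalg.inv(np.array(p['T'])); X=np.atleast_2d(np.array(X,float))
    r,_=cv2.Rodrigues(Ti[:3,:3]); return cv2.projectPoints(X,r,Ti[:3,3],np.array(p['mtx'],float),np.array(p['dist'],float))[0][:,0]
def px(c): return [c[0]*512,c[1]*384]
def tri(rays):
    A=np.zeros((3,3));b=np.zeros(3)
    for o,d in rays:
        d=d/np.linalg.norm(d);M=np.eye(3)-np.outer(d,d);A+=M;b+=M@o
    return np.linalg.solve(A,b)
E
python3 - <<'E'
from h import *
np.set_printoptions(precision=4,suppress=True)
s=arm.observe();print(s)
for n in ['scene','top']:
    p=arm.get_image(n);save(p,n+'0');print(n,p['T'])
    for l in ['sleeve_72','sleeve_56','sleeve_40','sleeve_24','pad_a','end_stop','flange_yoke']:
        for f in (arm.look_for,arm.place_of):
          for r in f(l,p)[:5]:
            q=px(r['centre']);print(l,f.__name__,round(r['conf'],2),np.round(q,1),atz(p,q,0.014 if 'pad' in l else 0)[:2])
E
```

```text
pics
{'clock': 0.0, 'joints': array([-1.4466,  0.4352,  0.025 ,  1.5741, -0.0116,  1.134 , -0.0751]), 'dq': array([ 0.0001, -0.0001, -0.0002,  0.0012, -0.0002, -0.0015,  0.0004]), 'joint_efforts': array([ -0.0005, -66.7855,   0.985 , -31.4471,  -0.0605,   0.0427,
         0.0002]), 'position': array([0.1405, 0.6085, 0.226 ]), 'ee_rot': array([-0.3556, -3.1214,  0.0024]), 'force': array([-0.7721, -0.0402, -0.6759]), 'ft_torque': array([ 0.0394, -0.0022,  0.0535]), 'gripper_force': 0.0, 'width': 0.9982042325545553}
scene [[ 0.8527 -0.2581  0.4542  0.0858]
 [-0.522  -0.457   0.7202 -0.7348]
 [ 0.0217 -0.8512 -0.5243  0.5786]
 [ 0.      0.      0.      1.    ]]
sleeve_72 call 0.73 [269.7 297. ] [ 0.4097 -0.2574]
sleeve_72 call 0.68 [184.3 183.6] [0.4333 0.1757]
sleeve_72 call 0.61 [171.3 155.7] [0.4613 0.3314]
sleeve_72 call 0.57 [251.2 241.2] [ 0.4613 -0.1047]
sleeve_72 call 0.93 [250.5 257.3] [ 0.4344 -0.148 ]
sleeve_72 call 0.71 [170.2 166.4] [0.4359 0.2756]
sleeve_72 call 0.61 [185.9 187.5] [0.4293 0.1566]
sleeve_72 call 0.6 [272.7 304.8] [ 0.4042 -0.2758]
sleeve_56 call 0.73 [269.7 
[... 3550 characters left out ...]
.1438]
pad_a call 0.93 [327.6 168.2] [ 0.624  -0.1688]
pad_a call 0.69 [297.6 166.2] [ 0.6293 -0.097 ]
pad_a call 0.67 [232.8 157.9] [0.6509 0.0583]
pad_a call 0.59 [264.8 163.1] [ 0.6375 -0.0184]
pad_a call 0.92 [234.7 156.7] [0.6539 0.0538]
pad_a call 0.83 [267.6 166.3] [ 0.6295 -0.0251]
pad_a call 0.75 [329.9 170. ] [ 0.6196 -0.1742]
pad_a call 0.6 [298.9 163.8] [ 0.6352 -0.1002]
end_stop call 0.73 [355.6 176.1] [ 0.6073 -0.2388]
end_stop call 0.74 [328.4 171.4] [ 0.6193 -0.1728]
end_stop call 0.53 [354.7 172. ] [ 0.6176 -0.2371]
flange_yoke call 0.68 [262.9 252. ] [ 0.4263 -0.012 ]
flange_yoke call 0.25 [324.  242.1] [ 0.4482 -0.1566]
flange_yoke call 0.77 [259.7 250.9] [ 0.4289 -0.0045]
```

View images.

View pics/scene0.png

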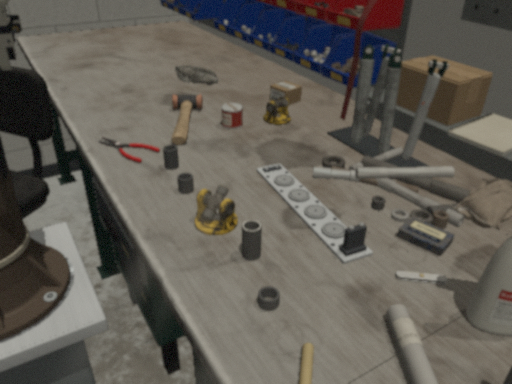

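View pics/top0.png

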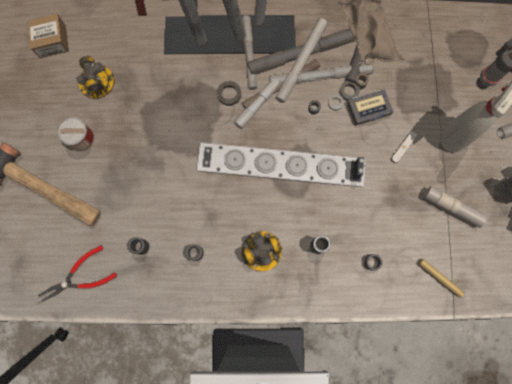

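```bash
cat >> h.py <<'E'
from scipy.optimize import minimize
def mask(p,x,y,z0,h,r):
    a=np.linspace(0,2*np.pi,40);c=np.c_[x+r*np.cos(a),y+r*np.sin(a)]
    P=np.vstack([np.c_[c,0*a+z0],np.c_[c,0*a+z0+h]])
    q=proj(p,P);m=np.zeros((1536,2048),np.uint8)
    cv2.fillConvexPoly(m,cv2.convexHull(np.int32(np.round((q+.5)*4))),255)
    return cv2.resize(m,(512,384),interpolation=cv2.INTER_AREA)/255.
def delta(s,target,yaw=None):
    from scipy.spatial.transform import Rotation as R
    return 100*R.from_rotvec(s['ee_rot']).as_matrix().T@(np.array(target)-s['position'])
E
cat > fit.py <<'E'
from h import *
np.set_printoptions(precision=4,suppress=True)
P={n:arm.get_image(n) for n in ['scene','top']}
S={n:arm.trace('sleeve_72',P[n]) for n in P}
D={n:arm.trace('pad_a',P[n]) for n in P}
E_={n:arm.trace('end_stop',P[n]) for n in P}
def mk(L,p,q):
    b=[r['region'] for r in L if np.linalg.norm(np.array(px(r['centre']))-q)<14]
    return b[0].astype(float) if b else None
def fit(guess,L,z0,r,h=None):
    ms=[]
    for n in P:
        q=proj(P[n],[*guess,z0+(0.02 if h is None else 0)])[0]
        m=mk(L[n],P[n],q)
        if m is None: print('missing',n,guess)
        else: ms.append((P[n],m))
    def cost(v):
        return sum(np.abs(mask(p,v[0]/100,v[1]/100,z0,v[2]/100 if h is None else h,r)-m).sum()/m.sum() for p,m in ms)
    x0=[guess[0]*100,guess[1]*100]+([4.5] if h is None else [])
    sim=np.vstack([x0]+[np.array(x0)+np.eye(len(x0))[i]*(1 if i<2 else 2) for i in range(len(x0))])
    R=minimize(cost,x0,method='Nelder-Mead',options=dict(initial_simplex=sim,xatol=.01))
    print(R.x/100,round(R.fun,3))
for g in [(.437,.28),(.423,.15),(.438,-.14),(.403,-.27)]: fit(g,S,0,.019)
for g in [(.647,.055),(.637,-.02),(.63,-.097),(.62,-.17)]: fit(g,D,.008,.026,.006)
for n in P: print([(round(r['conf'],2),np.round(px(r['centre']))) for r in E_[n]])
# pads by scribed ring edges: sanity from place_of, z both views
for n in P:
    print(n,[atz(P[n],px(r['centre']),.014)[:2] for r in D[n]])
E
python3 fit.py
```

```text
[0.441  0.2773 0.0557] 0.31
[0.4259 0.1477 0.0378] 0.921
[ 0.4408 -0.1398  0.0719] 0.39
[ 0.4003 -0.2672  0.0222] 0.81
[0.6484 0.0556] 0.515
[ 0.6409 -0.019 ] 0.184
[ 0.6323 -0.0936] 0.123
[ 0.6246 -0.1688] 0.208
[(0.97, array([353., 238.]))]
[(0.73, array([135., 245.])), (0.53, array([357., 173.]))]
scene [array([ 0.6192, -0.1778]), array([ 0.6301, -0.0972]), array([ 0.6426, -0.0253]), array([0.6448, 0.0483])]
top [array([ 0.6365, -0.0207]), array([ 0.6321, -0.0948]), array([ 0.6248, -0.1689]), array([0.6541, 0.0513])]
```

>>> {"fn": "carry_out", "kwargs": {
  "claw": [9, 9, 9, 9, 9, 9, 9, 9, 9, 9, 9],
  "delta_pos": [
    [0, 0, 0],
    [0, 0, 0],
    [0, 0, 0],
    [0, 0, 0],
    [0, 0, 0],
    [0, 0, 0],
    [0, 0, 0],
    [0, 0, 0],
    [0, 0, 0],
    [0, 0, 0],
    [0, 0, 0]
  ],
  "angular": [
    [0, 0, 0.145],
    [0, 0, 0.145],
    [0, 0, 0.145],
    [0, 0, 0.145],
    [0, 0, 0.145],
    [0, 0, 0.145],
    [0, 0, 0.145],
    [0, 0, 0.145],
    [0, 0, 0.145],
    [0, 0, 0.144],
    [0, 0, 0]
  ],
  "force": 30
}}

```text
clock: 3.0
position: [0.1404, 0.609, 0.2267]
ee_rot: [2.337, 2.099, 0.0]
force: [-0.7, -0.3, -0.5]
width: 0.977
gripper_force: 0.0
```

Run:
```python
from h import *
np.set_printoptions(precision=3,suppress=True)
from scipy.spatial.transform import Rotation as R
s=arm.observe();print(s['clock'],s['position'],s['joints']);print(R.from_rotvec(s['ee_rot']).as_matrix())
p=arm.get_image('wrist');M=R.from_rotvec(s['ee_rot']).as_matrix()
print('cam in tool',M.T@(np.array(p['T'])[:3,3]-s['position']),'look',M.T@np.array(p['T'])[:3,2])
print(delta(s,[.441,.277,.226]))
```

```text
3.0 [0.14  0.609 0.227] [-1.673  0.444  0.357  1.594 -0.166  1.134 -1.384]
[[ 0.107  0.994  0.   ]
 [ 0.994 -0.107 -0.   ]
 [-0.     0.    -1.   ]]
cam in tool [ 0.068  0.001 -0.158] look [-0.256  0.001  0.967]
[-29.798  33.441   0.079]
```

>>> {"fn": "carry_out", "kwargs": {
  "claw": [9, 9, 9, 9, 9, 9, 9, 9, 9, 9, 9, 9, 9, 9],
  "delta_pos": [
    [-2.5, 2.8, 0],
    [-2.5, 2.8, 0],
    [-2.5, 2.8, 0],
    [-2.5, 2.8, 0],
    [-2.5, 2.8, 0],
    [-2.5, 2.8, 0],
    [-2.5, 2.8, 0],
    [-2.5, 2.8, 0],
    [-2.5, 2.8, 0],
    [-2.5, 2.8, 0],
    [-2.5, 2.8, 0],
    [-2.3, 2.6, 0],
    [0, 0, 0],
    [0, 0, 0]
  ],
  "angular": [
    [0, 0, 0],
    [0, 0, 0],
    [0, 0, 0],
    [0, 0, 0],
    [0, 0, 0],
    [0, 0, 0],
    [0, 0, 0],
    [0, 0, 0],
    [0, 0, 0],
    [0, 0, 0],
    [0, 0, 0],
    [0, 0, 0],
    [0, 0, 0],
    [0, 0, 0]
  ]
}}

```text
clock: 4.45
position: [0.4419, 0.277, 0.2268]
ee_rot: [-2.334, -2.103, -0.0]
force: [-0.0, 0.2, 0.1]
width: 0.979
gripper_force: 0.0
```

```bash
cat > w.py <<'E'
import sys
from h import *
np.set_printoptions(precision=4,suppress=True)
n,x,y,z0,h=sys.argv[1],*map(float,sys.argv[2:6])
s=arm.observe();p=arm.get_image('wrist')
print(s['clock'],s['position'],s['ee_rot'],s['joints'])
q=proj(p,[x,y,z0+h])[0];print('pred top px',q,'pred bottom',proj(p,[x,y,z0])[0])
L=arm.trace('sleeve_72',p)
for r in L[:3]:
    m=r['region'].astype(float);print(round(r['conf'],2),px(r['centre']),m.sum())
    cost=lambda v:np.abs(mask(p,v[0]/100,v[1]/100,z0,h,.019)-m).sum()/m.sum()
    R=minimize(cost,[x*100,y*100],method='Nelder-Mead',options=dict(initial_simplex=[[x*100,y*100],[x*100+1,y*100],[x*100,y*100+1]]));print(R.x/100,R.fun)
a=p['frame'].copy()
cv2.polylines(a,[np.int32(proj(p,[[x+.019*np.cos(t),y+.019*np.sin(t),z0+h] for t in np.linspace(0,6.28,30)]))],True,(0,255,0))
p=dict(p,frame=a);save(p,n)
E
python3 w.py w56 .441 .277 0 .056
```

```text
4.45 [0.4419 0.277  0.2268] [-2.3337 -2.1031 -0.0004] [-1.0671  0.2782  0.5148  1.8545 -0.1567  1.0485 -0.5941]
pred top px [256.8013 167.6807] pred bottom [257.0572 158.612 ]
0.58 [253.696, 168.38400000000001] 810.0
[0.4407 0.2772] 0.4266521423384168
0.51 [258.2016, 275.712] 218.0
[0.4468 0.3226] 5.966522755891346
```

View pics/w56.png

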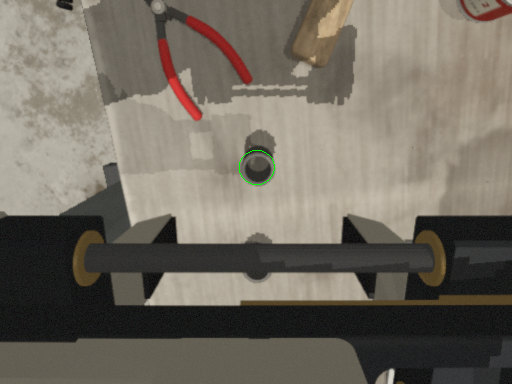

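>>> {"fn": "carry_out", "kwargs": {
  "claw": [9, 9, 9, 9, 9, 9, 9, 9, 3, 3, 3, 3, 3, 3, 3, 3, 3, 3, 3, 3],
  "delta_pos": [
    [0, -0.1, 3.5],
    [0, 0, 3.5],
    [0, 0, 3.5],
    [0, 0, 3.5],
    [0, 0, 3.5],
    [0, 0, 2],
    [0, 0, 1.5],
    [0, 0, 0],
    [0, 0, 0],
    [0, 0, 0],
    [0, 0, 0],
    [0, 0, 0],
    [0, 0, 0],
    [0, 0, 0],
    [0, 0, 0],
    [0, 0, 0],
    [0, 0, 0],
    [0, 0, 0],
    [0, 0, 0],
    [0, 0, 0]
  ],
  "angular": [
    [0, 0, 0],
    [0, 0, 0],
    [0, 0, 0],
    [0, 0, 0],
    [0, 0, 0],
    [0, 0, 0],
    [0, 0, 0],
    [0, 0, 0],
    [0, 0, 0],
    [0, 0, 0],
    [0, 0, 0],
    [0, 0, 0],
    [0, 0, 0],
    [0, 0, 0],
    [0, 0, 0],
    [0, 0, 0],
    [0, 0, 0],
    [0, 0, 0],
    [0, 0, 0],
    [0, 0, 0]
  ]
}}

```text
clock: 6.55
position: [0.4405, 0.2777, 0.0168]
ee_rot: [2.335, 2.102, 0.0]
force: [-0.4, -0.6, 3.2]
width: 0.411
gripper_force: 30.0
```

>>> {"fn": "carry_out", "kwargs": {
  "claw": [3, 3, 3, 3, 3, 3, 3, 3, 3, 3, 3, 3, 3, 3, 3, 3, 3, 3, 3, 3],
  "delta_pos": [
    [0, 0, -2],
    [0, 0, -3],
    [0, 0, -3.5],
    [0, 0, -3.5],
    [-2, 1.3, 0],
    [-2.9, 1.92, 0],
    [-2.9, 1.92, 0],
    [-2.9, 1.92, 0],
    [-2.9, 1.92, 0],
    [-2.9, 1.92, 0],
    [-2.9, 1.92, 0],
    [-2.9, 1.92, 0],
    [-2.9, 1.92, 0],
    [-2.9, 1.92, 0],
    [-2.9, 1.92, 0],
    [-2.9, 1.92, 0],
    [-1, 0.66, 0],
    [0, 0, 0],
    [0, 0, 0],
    [0, 0, 0]
  ],
  "angular": [
    [0, 0, 0],
    [0, 0, 0],
    [0, 0, 0],
    [0, 0, 0],
    [0, 0, 0],
    [0, 0, 0],
    [0, 0, 0],
    [0, 0, 0],
    [0, 0, 0],
    [0, 0, 0],
    [0, 0, 0],
    [0, 0, 0],
    [0, 0, 0],
    [0, 0, 0],
    [0, 0, 0],
    [0, 0, 0],
    [0, 0, 0],
    [0, 0, 0],
    [0, 0, 0],
    [0, 0, 0]
  ]
}}

```text
clock: 8.55
position: [0.6328, -0.0915, 0.1363]
ee_rot: [-2.332, -2.103, -0.0]
force: [0.1, 0.3, -2.9]
width: 0.41
gripper_force: 30.0
```

```bash
cat > wp.py <<'E'
import sys
from h import *
np.set_printoptions(precision=4,suppress=True)
n=sys.argv[1]
s=arm.observe();p=arm.get_image('wrist')
print(s['clock'],s['position'],s['joints'])
c=[(.6484,.0554),(.6405,-.0192),(.6326,-.0938),(.6247,-.1683)]
for r in arm.look_for('pad_a',p): print(round(r['conf'],2),px(r['centre']),atz(p,px(r['centre']),.014)[:2])
a=p['frame'].copy()
for x,y in c:
  cv2.polylines(a,[np.int32(proj(p,[[x+.026*np.cos(t),y+.026*np.sin(t),.014] for t in np.linspace(0,6.28,30)]))],True,(0,255,0))
save(dict(p,frame=a),n)
print(delta(s,[.6326,-.0938,.031]))
E
python3 wp.py wp1
```

```text
8.55 [ 0.6328 -0.0915  0.1363] [-0.2681  0.5744  0.503   1.6691 -0.3217  0.9825  0.2448]
0.96 [261.4784, 12.288] [0.6503 0.0462]
0.72 [260.608, 94.00319999999999] [ 0.6431 -0.0173]
0.68 [258.816, 176.7936] [ 0.6341 -0.0902]
[-0.2478  0.0156 10.5292]
```

View pics/wp1.png

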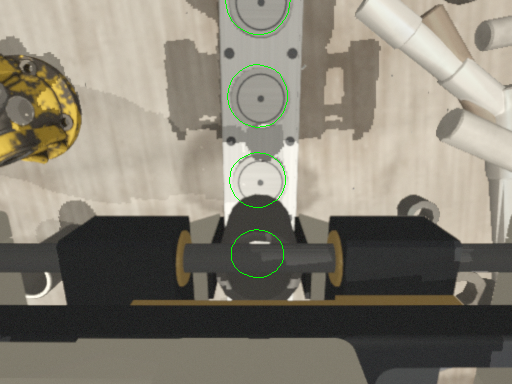

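>>> {"fn": "carry_out", "kwargs": {
  "claw": [3, 3, 3, 3, 3, 3, 3, 6, 6, 6, 6, 6, 9, 9, 9, 9, 9],
  "delta_pos": [
    [-0.3, 0.1, 2.5],
    [0, 0, 3],
    [0, 0, 2.5],
    [0, 0, 1.5],
    [0, 0, 0.95],
    [0, 0, 0],
    [0, 0, 0],
    [0, 0, 0],
    [0, 0, 0],
    [0, 0, 0],
    [0, 0, 0],
    [0, 0, 0],
    [0, 0, -2],
    [0, 0, -4],
    [0, 0, -5],
    [0, 0, -4],
    [0, 0, 0]
  ],
  "angular": [
    [0, 0, 0],
    [0, 0, 0],
    [0, 0, 0],
    [0, 0, 0],
    [0, 0, 0],
    [0, 0, 0],
    [0, 0, 0],
    [0, 0, 0],
    [0, 0, 0],
    [0, 0, 0],
    [0, 0, 0],
    [0, 0, 0],
    [0, 0, 0],
    [0, 0, 0],
    [0, 0, 0],
    [0, 0, 0],
    [0, 0, 0]
  ]
}}

```text
clock: 10.35
position: [0.6373, -0.0978, 0.1885]
ee_rot: [2.33, 2.096, 0.011]
force: [0.1, -0.4, 0.8]
width: 0.973
gripper_force: 0.0
```

>>> {"fn": "carry_out", "kwargs": {
  "claw": [9, 9, 9, 9, 9, 9, 9, 9, 9, 9],
  "delta_pos": [
    [-0.8, -2.3, 0],
    [-0.8, -2.3, 0],
    [-0.8, -2.3, 0],
    [-0.8, -2.3, 0],
    [-0.8, -2.3, 0],
    [-0.8, -2.3, 0],
    [-0.8, -2.3, 0],
    [-0.9, -2.6, 0],
    [0, 0, 0],
    [0, 0, 0]
  ],
  "angular": [
    [0, 0, 0],
    [0, 0, 0],
    [0, 0, 0],
    [0, 0, 0],
    [0, 0, 0],
    [0, 0, 0],
    [0, 0, 0],
    [0, 0, 0],
    [0, 0, 0],
    [0, 0, 0]
  ]
}}

```text
clock: 11.35
position: [0.4412, -0.1415, 0.1822]
ee_rot: [-2.335, -2.101, -0.001]
force: [0.3, 0.5, -0.2]
width: 0.976
gripper_force: 0.0
```

```bash
python3 w.py w72 .4408 -.1398 0 .072
python3 - <<'E'
from h import *
p=arm.get_image('top');f=p['frame'][130:210,180:390];cv2.imwrite('pics/t1.png',cv2.cvtColor(cv2.resize(f,None,fx=3.5,fy=3.5,interpolation=2),cv2.COLOR_RGB2BGR))
E
```

```text
11.35 [ 0.4412 -0.1415  0.1822] [-2.3354 -2.1012 -0.0012] [-0.2879  0.2342  0.5872  2.0466 -0.1651  0.9052  0.2836]
pred top px [256.7162 179.5719] pred bottom [257.0831 164.0657]
0.93 [463.8208, 107.90400000000001] 2829.0
[ 0.4463 -0.0952] 1.568287831215908
0.9 [235.7248, 286.3872] 535.0
[ 0.4463 -0.0952] 4.005021073850101
0.8 [259.3792, 178.4832] 1497.0
[ 0.4412 -0.1401] 0.19708960404469067
```

View pics/w72.png

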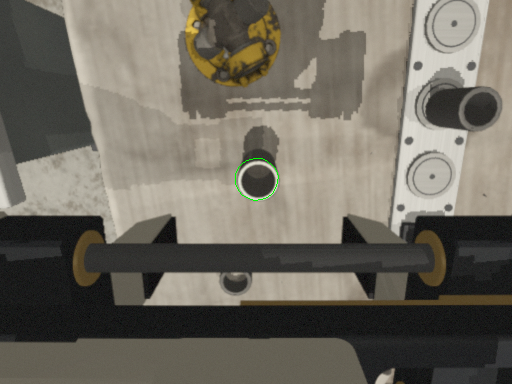

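View pics/t1.png

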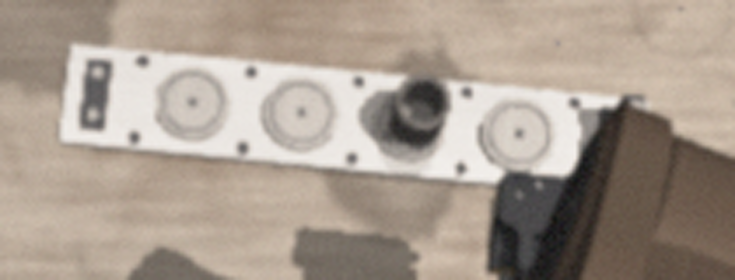

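>>> {"fn": "carry_out", "kwargs": {
  "claw": [9, 9, 9, 9, 9, 9, 9, 3, 3, 3, 3, 3, 3, 3, 3, 3, 3, 3, 3],
  "delta_pos": [
    [0.15, 0, 3],
    [0, 0, 4],
    [0, 0, 4],
    [0, 0, 2.5],
    [0, 0, 1.6],
    [0, 0, 0],
    [0, 0, 0],
    [0, 0, 0],
    [0, 0, 0],
    [0, 0, 0],
    [0, 0, 0],
    [0, 0, 0],
    [0, 0, 0],
    [0, 0, 0],
    [0, 0, 0],
    [0, 0, 0],
    [0, 0, 0],
    [0, 0, 0],
    [0, 0, 0]
  ],
  "angular": [
    [0, 0, 0],
    [0, 0, 0],
    [0, 0, 0],
    [0, 0, 0],
    [0, 0, 0],
    [0, 0, 0],
    [0, 0, 0],
    [0, 0, 0],
    [0, 0, 0],
    [0, 0, 0],
    [0, 0, 0],
    [0, 0, 0],
    [0, 0, 0],
    [0, 0, 0],
    [0, 0, 0],
    [0, 0, 0],
    [0, 0, 0],
    [0, 0, 0],
    [0, 0, 0]
  ]
}}

```text
clock: 13.4
position: [0.4414, -0.1402, 0.0312]
ee_rot: [-2.335, -2.102, 0.0]
force: [-0.6, -0.0, 0.9]
width: 0.41
gripper_force: 30.0
```

>>> {"fn": "carry_out", "kwargs": {
  "claw": [3, 3, 3, 3, 3, 3, 3, 3, 3, 3, 3, 3, 3, 3, 3, 3],
  "delta_pos": [
    [0, 0, -2],
    [0, 0, -3],
    [0, 0, -4],
    [0, 0, -3],
    [0, 1.5, 0],
    [-0.1, 2.2, 0],
    [-0.1, 2.2, 0],
    [-0.1, 2.2, 0],
    [-0.15, 2.2, 0],
    [-0.15, 2.2, 0],
    [-0.15, 2.2, 0],
    [-0.1, 2, 0],
    [-0.1, 2, 0],
    [0, 0, 0],
    [0, 0, 0],
    [0, 0, 0]
  ],
  "angular": [
    [0, 0, 0],
    [0, 0, 0],
    [0, 0, 0],
    [0, 0, 0],
    [0, 0, 0],
    [0, 0, 0],
    [0, 0, 0],
    [0, 0, 0],
    [0, 0, 0],
    [0, 0, 0],
    [0, 0, 0],
    [0, 0, 0],
    [0, 0, 0],
    [0, 0, 0],
    [0, 0, 0],
    [0, 0, 0]
  ]
}}

```text
clock: 15.0
position: [0.6253, -0.1692, 0.1507]
ee_rot: [-2.335, -2.1, 0.001]
force: [-1.3, -0.1, -3.6]
width: 0.404
gripper_force: 29.9
```

>>> {"fn": "carry_out", "kwargs": {
  "claw": [3, 3, 3, 3, 3, 3, 3, 6, 6, 6, 6, 6, 9, 9, 9, 9, 9, 9],
  "delta_pos": [
    [0, 0, 2.5],
    [0, 0, 3],
    [0, 0, 2.5],
    [0, 0, 1.5],
    [0, 0, 1],
    [0, 0, 0],
    [0, 0, 0],
    [0, 0, 0],
    [0, 0, 0],
    [0, 0, 0],
    [0, 0, 0],
    [0, 0, 0],
    [0, 0, -2],
    [0, 0, -4],
    [0, 0, -4],
    [0, 0, -4],
    [0, 0, 0],
    [0, 0, 0]
  ],
  "angular": [
    [0, 0, 0],
    [0, 0, 0],
    [0, 0, 0],
    [0, 0, 0],
    [0, 0, 0],
    [0, 0, 0],
    [0, 0, 0],
    [0, 0, 0],
    [0, 0, 0],
    [0, 0, 0],
    [0, 0, 0],
    [0, 0, 0],
    [0, 0, 0],
    [0, 0, 0],
    [0, 0, 0],
    [0, 0, 0],
    [0, 0, 0],
    [0, 0, 0]
  ]
}}

```text
clock: 16.8
position: [0.6269, -0.1693, 0.1871]
ee_rot: [2.334, 2.101, 0.002]
force: [-0.3, 0.4, -0.4]
width: 0.975
gripper_force: 0.0
```

>>> {"fn": "carry_out", "kwargs": {
  "claw": [9, 9, 9, 9, 9, 9, 9, 9, 9, 9, 9, 9],
  "delta_pos": [
    [-1.2, -2.1, 0],
    [-1.2, -2.1, 0],
    [-1.2, -2.1, 0],
    [-1.2, -2.1, 0],
    [-1.2, -2.1, 0],
    [-1.2, -2.1, 0],
    [-1.2, -2.1, 0],
    [-1.2, -2.1, 0],
    [-1.3, -2.2, 0],
    [-1.3, -2.2, 0],
    [0, 0, 0],
    [0, 0, 0]
  ],
  "angular": [
    [0, 0, 0],
    [0, 0, 0],
    [0, 0, 0],
    [0, 0, 0],
    [0, 0, 0],
    [0, 0, 0],
    [0, 0, 0],
    [0, 0, 0],
    [0, 0, 0],
    [0, 0, 0],
    [0, 0, 0],
    [0, 0, 0]
  ]
}}

```text
clock: 18.0
position: [0.4022, -0.2679, 0.1854]
ee_rot: [-2.335, -2.1, 0.001]
force: [-0.0, 0.8, -0.2]
width: 0.979
gripper_force: 0.0
```

```bash
python3 w.py w24 .4003 -.2672 0 .024
```

```text
18.0 [ 0.4022 -0.2679  0.1854] [-2.3347 -2.0998  0.0006] [-0.0317  0.2733  0.6358  2.0003 -0.2011  0.9309  0.6016]
pred top px [255.9584 169.0089] pred bottom [256.1683 164.5974]
0.8 [252.5184, 179.4816] 672.0
[ 0.4008 -0.2675] 0.673155929038282
0.75 [488.6016, 45.312] 2191.0
[ 0.5355 -0.626 ] 1.0
```

View pics/w24.png

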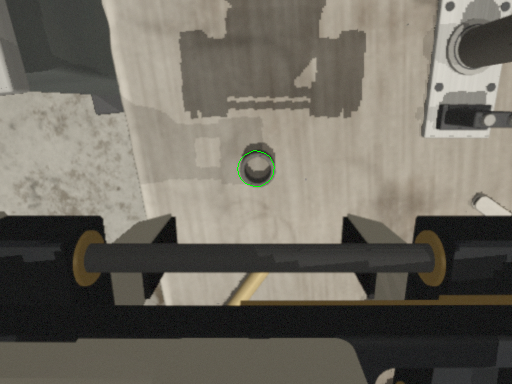

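>>> {"fn": "carry_out", "kwargs": {
  "claw": [9, 9, 9, 9, 9, 9, 9, 9, 3, 3, 3, 3, 3, 3, 3, 3, 3, 3, 3, 3],
  "delta_pos": [
    [0, -0.15, 3],
    [0, 0, 4],
    [0, 0, 4],
    [0, 0, 3.5],
    [0, 0, 2],
    [0, 0, 1],
    [0, 0, 0.5],
    [0, 0, 0],
    [0, 0, 0],
    [0, 0, 0],
    [0, 0, 0],
    [0, 0, 0],
    [0, 0, 0],
    [0, 0, 0],
    [0, 0, 0],
    [0, 0, 0],
    [0, 0, 0],
    [0, 0, 0],
    [0, 0, 0],
    [0, 0, 0]
  ],
  "angular": [
    [0, 0, 0],
    [0, 0, 0],
    [0, 0, 0],
    [0, 0, 0],
    [0, 0, 0],
    [0, 0, 0],
    [0, 0, 0],
    [0, 0, 0],
    [0, 0, 0],
    [0, 0, 0],
    [0, 0, 0],
    [0, 0, 0],
    [0, 0, 0],
    [0, 0, 0],
    [0, 0, 0],
    [0, 0, 0],
    [0, 0, 0],
    [0, 0, 0],
    [0, 0, 0],
    [0, 0, 0]
  ]
}}

```text
clock: 20.1
position: [0.4012, -0.2682, 0.0062]
ee_rot: [-2.335, -2.102, -0.0]
force: [-0.8, -0.2, 1.5]
width: 0.392
gripper_force: 30.0
```

>>> {"fn": "carry_out", "kwargs": {
  "claw": [3, 3, 3, 3, 3, 3, 3, 3, 3, 3, 3, 3, 3, 3, 3, 3, 3, 3, 3, 3],
  "delta_pos": [
    [0, 0, -2],
    [0, 0, -4],
    [0, 0, -5],
    [0, 0, -5],
    [1.6, 1, 0],
    [2.6, 1.6, 0],
    [2.6, 1.6, 0],
    [2.6, 1.6, 0],
    [2.6, 1.6, 0],
    [2.6, 1.6, 0],
    [2.6, 1.6, 0],
    [2.6, 1.6, 0],
    [2.6, 1.6, 0],
    [2.6, 1.6, 0],
    [2.6, 1.6, 0],
    [2.6, 1.6, 0],
    [2.6, 1.6, 0],
    [1.9, 1, 0],
    [0, 0, 0],
    [0, 0, 0]
  ],
  "angular": [
    [0, 0, 0],
    [0, 0, 0],
    [0, 0, 0],
    [0, 0, 0],
    [0, 0, 0],
    [0, 0, 0],
    [0, 0, 0],
    [0, 0, 0],
    [0, 0, 0],
    [0, 0, 0],
    [0, 0, 0],
    [0, 0, 0],
    [0, 0, 0],
    [0, 0, 0],
    [0, 0, 0],
    [0, 0, 0],
    [0, 0, 0],
    [0, 0, 0],
    [0, 0, 0],
    [0, 0, 0]
  ]
}}

```text
clock: 22.1
position: [0.6481, 0.0547, 0.1656]
ee_rot: [-2.334, -2.102, 0.002]
force: [-0.8, -0.6, -0.9]
width: 0.392
gripper_force: 30.0
```

Run:
```python
from h import *
np.set_printoptions(precision=4,suppress=True)
s=arm.observe();print(s['position'],s['joints'],delta(s,[.6494,.0544,.0205]))
a=[]
for n in ('scene','wrist','top'):
    p=arm.get_image(n);q=np.int32(proj(p,s['position'])[0]);f=cv2.copyMakeBorder(p['frame'],90,90,90,90,cv2.BORDER_CONSTANT)
    c=f[q[1]:q[1]+180,q[0]:q[0]+180];a.append(cv2.resize(c,(266,266)))
cv2.imwrite('pics/h24.png',cv2.cvtColor(np.hstack(a),cv2.COLOR_RGB2BGR))
```

```text
[0.6481 0.0547 0.1656] [-0.5185  0.5681  0.5485  1.6113 -0.3274  1.0564  0.0187] [-0.0088  0.1439 14.5066]
```

View pics/h24.png

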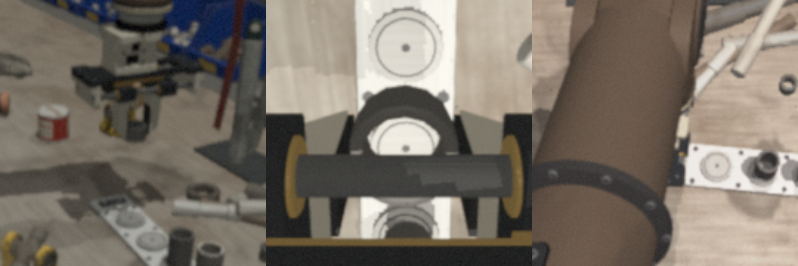

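>>> {"fn": "carry_out", "kwargs": {
  "claw": [3, 3, 3, 3, 3, 3, 3, 3, 6, 6, 6, 6, 6, 9, 9, 9, 9, 9, 9],
  "delta_pos": [
    [0, 0.1, 3],
    [0, 0, 4],
    [0, 0, 3.5],
    [0, 0, 2.5],
    [0, 0, 1],
    [0, 0, 0.5],
    [0, 0, 0],
    [0, 0, 0],
    [0, 0, 0],
    [0, 0, 0],
    [0, 0, 0],
    [0, 0, 0],
    [0, 0, 0],
    [0, 0, -2],
    [0, 0, -4],
    [0, 0, -5],
    [0, 0, -5],
    [0, 0, 0],
    [0, 0, 0]
  ],
  "angular": [
    [0, 0, 0],
    [0, 0, 0],
    [0, 0, 0],
    [0, 0, 0],
    [0, 0, 0],
    [0, 0, 0],
    [0, 0, 0],
    [0, 0, 0],
    [0, 0, 0],
    [0, 0, 0],
    [0, 0, 0],
    [0, 0, 0],
    [0, 0, 0],
    [0, 0, 0],
    [0, 0, 0],
    [0, 0, 0],
    [0, 0, 0],
    [0, 0, 0],
    [0, 0, 0]
  ]
}}

```text
clock: 24.15
position: [0.6503, 0.0546, 0.1828]
ee_rot: [2.334, 2.101, 0.004]
force: [-0.8, 0.2, -0.1]
width: 0.978
gripper_force: 0.0
```

>>> {"fn": "carry_out", "kwargs": {
  "claw": [9, 9, 9, 9, 9, 9, 9, 9, 9, 9, 9, 9],
  "delta_pos": [
    [0.7, -2.3, 0],
    [0.7, -2.3, 0],
    [0.7, -2.3, 0],
    [0.7, -2.3, 0],
    [0.7, -2.3, 0],
    [0.7, -2.3, 0],
    [0.7, -2.3, 0],
    [0.7, -2.3, 0],
    [0.7, -2.3, 0],
    [0.6, -2.5, 0],
    [0, 0, 0],
    [0, 0, 0]
  ],
  "angular": [
    [0, 0, 0],
    [0, 0, 0],
    [0, 0, 0],
    [0, 0, 0],
    [0, 0, 0],
    [0, 0, 0],
    [0, 0, 0],
    [0, 0, 0],
    [0, 0, 0],
    [0, 0, 0],
    [0, 0, 0],
    [0, 0, 0]
  ]
}}

```text
clock: 25.35
position: [0.4254, 0.1476, 0.1806]
ee_rot: [-2.333, -2.103, 0.002]
force: [0.4, -0.1, -0.1]
width: 0.982
gripper_force: 0.0
```

```bash
python3 w.py w40 .4259 .1477 0 .04
```

```text
25.35 [0.4254 0.1476 0.1806] [-2.3334 -2.103   0.0018] [-0.9385  0.2127  0.5812  2.0751 -0.149   0.8946 -0.3777]
pred top px [258.2091 173.543 ] pred bottom [258.2993 165.5327]
0.76 [258.304, 177.40800000000002] 903.0
[0.4266 0.1468] 0.48706924630317244
```

View pics/w40.png

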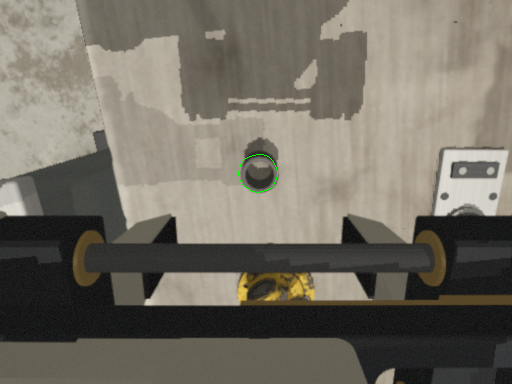

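>>> {"fn": "carry_out", "kwargs": {
  "claw": [9, 9, 9, 9, 9, 9, 9, 9, 3, 3, 3, 3, 3, 3, 3, 3, 3, 3, 3],
  "delta_pos": [
    [0, 0.1, 3],
    [0, 0, 4],
    [0, 0, 4],
    [0, 0, 3],
    [0, 0, 2],
    [0, 0, 0.9],
    [0, 0, 0],
    [0, 0, 0],
    [0, 0, 0],
    [0, 0, 0],
    [0, 0, 0],
    [0, 0, 0],
    [0, 0, 0],
    [0, 0, 0],
    [0, 0, 0],
    [0, 0, 0],
    [0, 0, 0],
    [0, 0, 0],
    [0, 0, 0]
  ],
  "angular": [
    [0, 0, 0],
    [0, 0, 0],
    [0, 0, 0],
    [0, 0, 0],
    [0, 0, 0],
    [0, 0, 0],
    [0, 0, 0],
    [0, 0, 0],
    [0, 0, 0],
    [0, 0, 0],
    [0, 0, 0],
    [0, 0, 0],
    [0, 0, 0],
    [0, 0, 0],
    [0, 0, 0],
    [0, 0, 0],
    [0, 0, 0],
    [0, 0, 0],
    [0, 0, 0]
  ]
}}

```text
clock: 27.35
position: [0.4267, 0.1475, 0.0122]
ee_rot: [-2.335, -2.102, 0.001]
force: [-1.3, 0.3, 3.1]
width: 0.396
gripper_force: 30.0
```

>>> {"fn": "carry_out", "kwargs": {
  "claw": [3, 3, 3, 3, 3, 3, 3, 3, 3, 3, 3, 3, 3, 3, 3, 3, 3, 3],
  "delta_pos": [
    [0, 0, -2],
    [0, 0, -4],
    [0, 0, -5],
    [0, 0, -4],
    [-0.8, 1.2, 0],
    [-1.4, 2.2, 0],
    [-1.4, 2.2, 0],
    [-1.4, 2.2, 0],
    [-1.4, 2.2, 0],
    [-1.4, 2.2, 0],
    [-1.4, 2.2, 0],
    [-1.4, 2.2, 0],
    [-1.4, 2.2, 0],
    [-1.4, 2.2, 0],
    [-1, 2.2, 0],
    [0, 0, 0],
    [0, 0, 0],
    [0, 0, 0]
  ],
  "angular": [
    [0, 0, 0],
    [0, 0, 0],
    [0, 0, 0],
    [0, 0, 0],
    [0, 0, 0],
    [0, 0, 0],
    [0, 0, 0],
    [0, 0, 0],
    [0, 0, 0],
    [0, 0, 0],
    [0, 0, 0],
    [0, 0, 0],
    [0, 0, 0],
    [0, 0, 0],
    [0, 0, 0],
    [0, 0, 0],
    [0, 0, 0],
    [0, 0, 0]
  ]
}}

```text
clock: 29.15
position: [0.6418, -0.0194, 0.1617]
ee_rot: [-2.334, -2.101, 0.001]
force: [0.6, -0.0, -3.1]
width: 0.396
gripper_force: 30.0
```

>>> {"fn": "carry_out", "kwargs": {
  "claw": [3, 3, 3, 3, 3, 3, 3, 3, 6, 6, 6, 6, 6, 9, 9, 9, 9, 9, 9, 9],
  "delta_pos": [
    [-0.1, 0, 3],
    [0, 0, 4],
    [0, 0, 3.5],
    [0, 0, 2],
    [0, 0, 0.7],
    [0, 0, 0.3],
    [0, 0, 0],
    [0, 0, 0],
    [0, 0, 0],
    [0, 0, 0],
    [0, 0, 0],
    [0, 0, 0],
    [0, 0, 0],
    [0, 0, -2],
    [0, 0, -4],
    [0, 0, -5],
    [0, -3, -5],
    [0, -4, 0],
    [0, -4, 0],
    [0, 0, 0]
  ],
  "angular": [
    [0, 0, 0],
    [0, 0, 0],
    [0, 0, 0],
    [0, 0, 0],
    [0, 0, 0],
    [0, 0, 0],
    [0, 0, 0],
    [0, 0, 0],
    [0, 0, 0],
    [0, 0, 0],
    [0, 0, 0],
    [0, 0, 0],
    [0, 0, 0],
    [0, 0, 0],
    [0, 0, 0],
    [0, 0, 0],
    [0, 0, 0],
    [0, 0, 0],
    [0, 0, 0],
    [0, 0, 0]
  ]
}}

```text
clock: 31.15
position: [0.5319, -0.0097, 0.1797]
ee_rot: [-2.332, -2.098, 0.003]
force: [-0.9, -0.2, -0.2]
width: 0.978
gripper_force: 0.0
```

>>> {"fn": "carry_out", "kwargs": {
  "claw": [9, 9, 9, 9, 9, 9, 9, 9],
  "delta_pos": [
    [4, -2, 0],
    [4, -2, 0],
    [4, -2, 0],
    [4, -2, 0],
    [4, -2, 0],
    [4, 0, 0],
    [4, 0, 0],
    [0, 0, 0]
  ],
  "angular": [
    [0, 0, 0],
    [0, 0, 0],
    [0, 0, 0],
    [0, 0, 0],
    [0, 0, 0],
    [0, 0, 0],
    [0, 0, 0],
    [0, 0, 0]
  ]
}}

```text
clock: 31.95
position: [0.467, 0.2857, 0.1798]
ee_rot: [-2.326, -2.11, -0.003]
force: [0.1, -0.1, 0.3]
width: 0.982
gripper_force: 0.0
```

```bash
cat > chk.py <<'E'
from h import *
np.set_printoptions(precision=4,suppress=True)
c=[(.6484,.0554,.024),(.6405,-.0192,.04),(.6326,-.0938,.056),(.6247,-.1683,.072)]
a=[]
for n in ('scene','top'):
    p=arm.get_image(n);L=arm.trace('sleeve_24',p);f=p['frame'].copy()
    for x,y,h in c:
        q=proj(p,[x,y,.014+h/2])[0];B=[r for r in L if np.linalg.norm(np.array(px(r['centre']))-q)<12]
        if B:
            m=B[0]['region'].astype(float)
            R=minimize(lambda v:np.abs(mask(p,v[0]/100,v[1]/100,.014,h,.019)-m).sum()/m.sum(),[x*100,y*100],method='Nelder-Mead',options=dict(initial_simplex=[[x*100,y*100],[x*100+1,y*100],[x*100,y*100+1]]))
            print(n,h,R.x/100-[x,y],round(R.fun,2))
        else: print(n,h,'none')
    q=np.int32(proj(p,[.636,-.06,.03])[0]);g=f[max(q[1]-75,0):q[1]+75,q[0]-95:q[0]+95]
    a.append(cv2.resize(g,(399,315)))
    for f_ in arm.place_of('flange_yoke',p)[:1]: print('yoke',px(f_['centre']))
cv2.imwrite('pics/fin.png',cv2.cvtColor(np.hstack(a),cv2.COLOR_RGB2BGR));print(arm.observe()['clock'])
E
python3 chk.py
```

```text
scene 0.024 [0.0015 0.0004] 0.07
scene 0.04 [ 0.0028 -0.0012] 0.07
scene 0.056 [ 0.0029 -0.0015] 0.09
scene 0.072 [ 0.0018 -0.0007] 0.06
yoke [216.32, 220.608]
top 0.024 [0.0018 0.0003] 0.65
top 0.04 [ 0.0013 -0.0023] 0.22
top 0.056 [ 0.0009 -0.0044] 0.46
top 0.072 [ 0.0011 -0.0016] 0.07
yoke [260.096, 254.20800000000003]
32.25
```

View pics/fin.png

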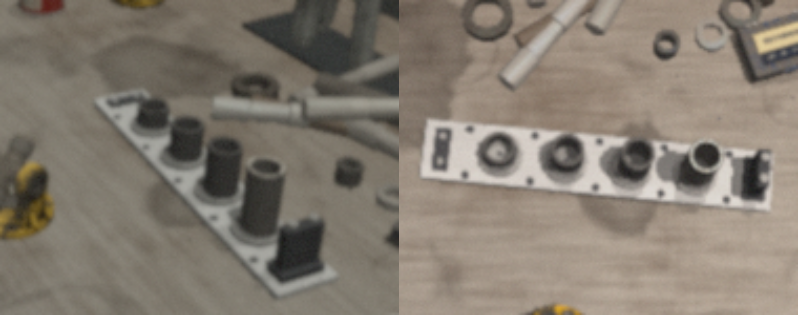

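The four sleeves stand upright on their pads, descending away from the end stop, within about 4 mm of the centres. The yoke hasn't moved, and the arm is clear of everything.

```bash
python3 -c "
from cell import arm
print(arm.sign_off())"
```

```text
the job is handed in; nothing more can be done
None
```

The job is handed in: all four sleeves stand upright on their pads, 72, 56, 40 and 24 mm counted from the end stop, within about 5 mm of the pad centres by camera, with the yoke left where it stood; sign-off gave no verdict.

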